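# Sort the horn maker's small parts into their trays

## Robot

A 6-joint arm with a two-finger parallel gripper is mounted at the origin on the work surface. World frame = base frame: x ahead of the robot, y to its left, z up, the work surface at z = 0. Lengths are in mm, angles in rad, forces in N, time in s.
With the tool pointing down it reaches from about 400 to 825 mm from the base axis. Payload 7 kg.
Tool frame: the origin (TCP) lies on the centre line of the jaws, within the pads' length; the fingertips stand 25 mm ahead of it and the grasp point (between the pads) lies 6 mm ahead of it; z points along the fingers, y is the line along which they close (so a half turn about z gives the same grasp; the last joint's range is limited). The gripper opens to 85 mm and grips with 20 to 120 N. Pads are 22 mm wide; open, the fingers measure 114 mm over their backs; the gripper's body (76 mm by 85 mm) begins 54 mm behind the grasp point. The pads swing forward as they close: fully open they stand 13 mm farther back than shut.
Start: joints at [1.42, 0.359, 0.012, 0, -1.224, -0.288], TCP at [286.781, 611.025, 219.602] pointing down, gripper open.
Joint ranges: [-3.07, 3.07], [-1.43, 2.12], [-1.02, 1.25], [-3.03, 1.67], [-3.05, -0], [-3.03, 3.03]. Speed limits (rad/s): [2.39, 2.39, 3.01, 3.14, 3.14, 3.14].

## Interface

Orientations are given as a unit quaternion [x, y, z, w].
In Python, from workcell import arm, viewer gives the robot as it stands. The module is installed in compiled form; this text tells all that it offers.
- The arm moves only by the tool servo_tool, never from a script. Its argument "motion" is a list of rows, each a list of 7 numbers: the turn, a rotation vector about the tool's x, y, z in units of 10 degrees (1.0 is 10 degrees), then the shift along the tool's x, y, z in mm, then the closure, from -1 (fully open) to 1 (shut). In form: [[rx, ry, rz, x, y, z, hand], ...]. A call has 1 to 12 rows; each row shifts and turns the commanded pose from where the row before left it, along the tool's axes as they then stand; what a row does not reach is not made up. A row lasts 1/8 s, in which the tool goes at most 62.5 mm and 10.7 degrees, less where a joint would pass 70% of its speed; a pose out of reach is approached as far as the arm can. A call is refused whole if a number of a shift passes 62.5 or a number of a turn 1, either way. A call with a gripper value outside its range is refused whole. The fingers move at their own pace and stop on an object; the grip force is fixed at half the most. Time passes only in rows, so rows that do not move let the fingers close. It gives the time, the measured TCP pose, the force, the opening and the grip force at its end, in the units of the state.
- arm.observe(): the state, without advancing time (a new reading comes with each control period).
- viewer.get_image(name): name is "side" or "top" or "wrist"; returns (picture, depth): 400x640x3 uint8, blue, green, red; 400x640 float32, mm along the optical axis (not along the pixel's ray), 0 where there is no reading.
- viewer.camera_model(name): a dict with "camera_matrix" (3x3 intrinsics, pixels), "extrinsics" (4x4, takes a point from camera to world coordinates). Camera axes: x right, y down, z forward; pixel columns grow to the right and rows downward; lengths in mm; the calibration is good to about 2 mm. The wrist camera is an equidistant fisheye: a pixel r from the principal point sees the ray r / f radians off the axis. A picture is of the moment at which its call begins: read the wrist's pose just before it. camera_model takes no time and is no camera call; for the wrist camera it gives the pose at the moment of the call.
- arm.close_job(): hands the job in; it is judged then, once.
Trained networks look in the newest picture that a camera, given by its name, has taken for a name from the list of things; names that differ only in an ending like _2 or _b are one class to them, and where a whole thing is asked for, a point or a joint stands for the part that bears it (a point fixed in the world has none). Each returns a list of dicts, best first, with "p" (0 to 1); they miss things now and then, are a little off and sometimes report something else, mostly with a low value. They report only what shows in the picture. A call takes as long as a camera call. They do not tell look-alikes from the thing itself.
- viewer.boxes_of(camera, query): "extent" ([left, top, right, bottom] in pixels, round what is visible of it).
- viewer.trace(camera, query): "region" (400x640 bool, what is visible of it) and "extent" ([left, top, right, bottom] in pixels, round what is visible of it).
- viewer.tip_of(camera, query): "centre" ([column, row] in pixels: a listed point, or the origin of a listed thing).
The state is a dict: "t": time; "qpos": joint angles; "qd": joint speeds; "tau": joint torques, N m; "ee_pos": TCP position; "tool_rot": TCP orientation; "force": force on the tool from outside, world axes, zero at the start; "ft_torque": the same for the moment, N m; "grip_width": finger opening in mm; "grasp_force": force on a finger pad.
Only numpy, scipy, OpenCV 4.12 (cv2) and the standard library are available. Lean on these libraries where they do the work, as an engineer would, in place of code of your own. Each camera call takes 0.05 s, during which the arm holds its last target. There are 200 camera calls.

## Task

Sort the small horn parts on the bench: stand both wooden mouthpieces, cup end down, in the round dish, stand one brass sleeve upright in each of the two bays of the partitioned box, and lay the oblong foot lengthwise, rubber sole down, in the long narrow tray. All parts must end up let go, sitting flat on the floor of their tray; leave the wax tin and the glue jar where they are.

Things in the scene. Friction and masses are not known exactly. Their poses are not given: they have to be found in the camera images.
- mouthpiece_1: Turned wooden horn mouthpiece, standing on its wide cup end with the stem up: cup diameter 34 for the lowest 16 mm, narrowing to 18 at height 30, then a nearly straight stem tapering to diameter 14 at the top; 78 tall, about 30 g. Origin: centre of its underside (cup end); z up along the stem. Grip it by the stem.
- mouthpiece_2: A second mouthpiece, identical to mouthpiece_1.
- sleeve_1: Brass joint sleeve: a plain upright tube, outside diameter 44, bore 37, 50 tall, about 170 g. Origin: centre of its lower rim; z up along the tube.
- sleeve_2: A second brass sleeve, identical to sleeve_1.
- foot: Wooden horn foot: an oblong dark block with a thin black rubber sole underneath, 74 long (its x) by 28 wide (its y) by 42 tall (the top 8 mm is only 50 long), about 60 g. Origin: centre of its underside; z up.
- dish: Round dark wooden dish fixed to the bench: outside diameter 144, inside 134, floor 5 thick, rim 18 above the bench. Origin: centre of its underside; z up.
- box: Rectangular plywood box fixed to the bench, with one partition: outside 110 (its x) by 150 (its y), walls and floor 5 thick, walls and partition 18 above the bench. The 5 mm partition lies at y = 0 and runs along x, making two bays, each 100 (x) by 70 (y) inside, with their centres at y = -37.5 and y = +37.5. Origin: centre of its underside.
- long_tray: Long narrow wooden tray without partition, fixed to the bench: outside 72 (its x) by 170 (its y, lengthwise), inside 62 by 160, walls and floor 5 thick, rim 18 above the bench. Origin: centre of its underside.
- tin: Bystander: a low round metal wax tin, diameter 50, 24 tall, loose. Origin: centre of its underside. Leave it alone.
- glue_jar: Bystander: a small round pale glass glue jar with a grey cap, diameter 42, 72 tall, loose. Origin: centre of its underside. Leave it alone.
There are look-alikes about, which are no part of the job. Leave any pink look-alike of the mouthpiece_1 alone. Leave any blue look-alike of the foot alone.

How it is judged (in metres and radians):
At the end, for the whole second after the job is handed in: Mouthpieces in the round dish, one sleeve in each bay of the box, foot lengthwise (within 0.4 rad) in the long tray: all at rest and upright (within 0.15 rad), anywhere between the walls, with undersides 2 to 9 mm above the bench (on the tray floor, not on a rim) (angle between each of mouthpiece_1, mouthpiece_2, sleeve_1, sleeve_2, foot's own z axis and vertical below 0.15 rad and linear speed of each of mouthpiece_1, mouthpiece_2, sleeve_1, sleeve_2, foot below 0.02 m/s and angular speed of each of mouthpiece_1, mouthpiece_2, sleeve_1, sleeve_2, foot below 0.3 rad/s and horizontal distance between each of mouthpiece_1, mouthpiece_2 and dish below 0.054 m and z of mouthpiece_1 in the frame of dish between 0.002 and 0.009 m and z of mouthpiece_2 in the frame of dish between 0.002 and 0.009 m and ((x of sleeve_1 in the frame of box between -0.034 and 0.034 m and y of sleeve_1 in the frame of box between 0.018 and 0.057 m and z of sleeve_1 in the frame of box between 0.002 and 0.009 m and x of sleeve_2 in the frame of box between -0.034 and 0.034 m and y of sleeve_2 in the frame of box between -0.057 and -0.018 m and z of sleeve_2 in the frame of box between 0.002 and 0.009 m) or (x of sleeve_1 in the frame of box between -0.034 and 0.034 m and y of sleeve_1 in the frame of box between -0.057 and -0.018 m and z of sleeve_1 in the frame of box between 0.002 and 0.009 m and x of sleeve_2 in the frame of box between -0.034 and 0.034 m and y of sleeve_2 in the frame of box between 0.018 and 0.057 m and z of sleeve_2 in the frame of box between 0.002 and 0.009 m)) and x of foot in the frame of long_tray between -0.024 and 0.024 m and y of foot in the frame of long_tray between -0.052 and 0.052 m and z of foot in the frame of long_tray between 0.002 and 0.009 m and angle between the x axis of foot and the y axis of long_tray, either way round below 0.4 rad); the robot touches nothing.
It fails at once if the wax tin is pushed more than 25 mm from where it stood, or tipped over (distance of tin from where it was at the start of the episode above 0.025 m or angle between tin's own z axis and vertical above 0.5 rad).
It fails at once if the glue jar is pushed more than 25 mm from where it stood, or tipped over (distance of glue_jar from where it was at the start of the episode above 0.025 m or angle between glue_jar's own z axis and vertical above 0.5 rad).
It also fails if it takes over 115 s, if anything falls off the work surface, if the arm or the gripper's body presses on something with over 40 N, if the wrist force passes 120 N, or if a joint passes its speed limit or range.

## Working session

There is one attempt and no reset: what is moved stays moved. The work goes in short steps, Python scripts to look and compute and a tool call to move; the robot and the scene stay as the last step left them, time stands still between calls to the robot, and variables do not carry over. Pictures are saved under pics/ and viewed, at most 14 in all, crops included, and the job is handed in when it is done.

Besides the shell and the picture viewer there is one more tool, called after "Request:" in YAML: its name, and indented under it one key for each argument. servo_tool: Moves the arm, as the interface text tells. Its arguments: {"type":"object","properties":{"motion":{"type":"array"}},"required":["motion"]}

```bash
mkdir -p pics; cat > h.py <<'E'
import numpy as np, cv2
from workcell import arm, viewer
def world(name,px,depth,cm):
    K=np.array(cm["camera_matrix"]);T=np.array(cm["extrinsics"])
    u,v=px; d=depth
    p=np.array([(u-K[0,2])/K[0,0]*d,(v-K[1,2])/K[1,1]*d,d,1])
    return (T@p)[:3]
def cloud(name,depth,cm):
    K=np.array(cm["camera_matrix"]);T=np.array(cm["extrinsics"])
    v,u=np.mgrid[:400,:640]
    P=np.stack([(u-K[0,2])/K[0,0]*depth,(v-K[1,2])/K[1,1]*depth,depth,np.ones_like(depth)],-1)
    return (P@T.T)[...,:3]
E
python3 - <<'E'
from h import *
for n in("top","side"):
    im,d=viewer.get_image(n);cm=viewer.camera_model(n);cv2.imwrite(f"pics/{n}0.png",im)
    C=cloud(n,d,cm);np.save(f"{n}C.npy",C);np.save(f"{n}I.npy",im)
    print(n,np.round(cm["camera_matrix"],1).tolist(),np.round(cm["extrinsics"],2).tolist())
    for q in["mouthpiece_1","sleeve_1","foot","dish","box","long_tray","tin","glue_jar"]:
        for r in viewer.trace(n,q):
            if r["p"]<.2: continue
            P=C[r["region"]&(d>0)]
            zt=np.percentile(P[:,2],97); top=P[P[:,2]>zt-6]
            print(n,q,round(r["p"],2),[int(x) for x in r["extent"]],"med",np.median(P,0).round(),"top mid",((top.min(0)+top.max(0))/2).round(),"ztop",zt.round(), "lo",P.min(0).round(),"hi",P.max(0).round())
print(arm.observe()["t"],arm.observe()["tool_rot"])
E
```

```text
top [[491.1, 0.0, 321.8], [0.0, 491.1, 199.3], [0.0, 0.0, 1.0]] [[0.01, -0.99, 0.12, 335.1], [-1.0, -0.01, 0.01, 5.41], [-0.01, -0.12, -0.99, 1097.65], [0.0, 0.0, 0.0, 1.0]]
top mouthpiece_1 0.63 [271, 204, 286, 216] med [442. 113.  25.] top mid [446. 116.  78.] ztop 80.0 lo [430. 101.  -1.] hi [462. 134.  82.]
top mouthpiece_1 0.6 [321, 213, 336, 227] med [422.   6.  24.] top mid [424.   6.  77.] ztop 79.0 lo [409. -10.  -2.] hi [440.  21.  81.]
top mouthpiece_1 0.52 [313, 246, 333, 261] med [350.  11.  24.] top mid [350.   9.  78.] ztop 79.0 lo [335.  -7.  -4.] hi [366.  27.  82.]
top sleeve_1 0.8 [470, 195, 492, 214] med [ 460. -328.   33.] top mid [ 459. -322.   50.] ztop 51.0 lo [ 439. -343.   -0.] hi [ 479. -300.   54.]
top sleeve_1 0.75 [172, 193, 196, 216] med [449. 330.  32.] top mid [449. 328.  50.] ztop 53.0 lo [427. 305.  -3.] hi [476. 364.  54.]
top foot 0.82 [433, 261, 467, 283] med [ 312. -253.   40.] top mid [ 312. -258.   44.] ztop 45.0 lo [ 289. -295.    2.] hi [ 335. -220.   48.]
top foot 0.81 [418, 199, 443, 236] med [ 424. -218.   39.] top mid [ 425. -220.   43.]
[... 2391 characters left out ...]
.  -9.   7.] top mid [625. -13.  18.] ztop 20.0 lo [ 562. -113.   -2.] hi [687.  69.  22.]
side long_tray 0.94 [127, 246, 231, 335] med [597. 277.   7.] top mid [595. 267.  18.] ztop 20.0 lo [556. 176.  -0.] hi [650. 353.  23.]
side tin 0.75 [339, 187, 362, 204] med [462. -95.  24.] top mid [ 464. -102.   24.] ztop 26.0 lo [ 441. -127.    1.] hi [488. -78.  28.]
side tin 0.3 [256, 276, 279, 321] med [428. 230.  52.] top mid [436. 222.  72.] ztop 74.0 lo [415. 159.  -1.] hi [494. 243.  76.]
side glue_jar 0.95 [252, 275, 281, 318] med [428. 230.  55.] top mid [436. 222.  72.] ztop 74.0 lo [415. 204.   5.] hi [455. 243.  76.]
0.9 [ 9.76027929e-01 -2.17645312e-01  9.99023159e-07 -1.28329166e-05]
```

```bash
sleep 1
```

```text
(no output)
```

View pics/top0.png

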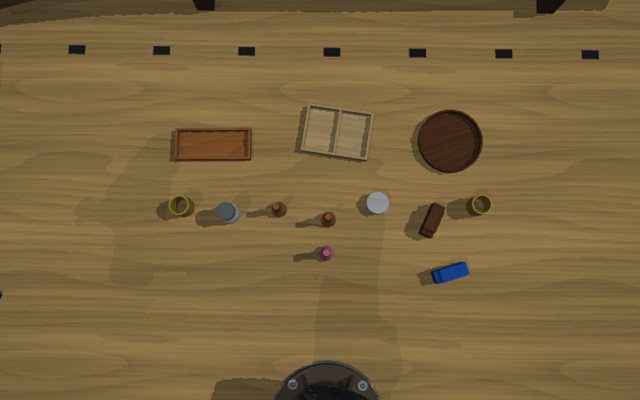

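View pics/side0.png

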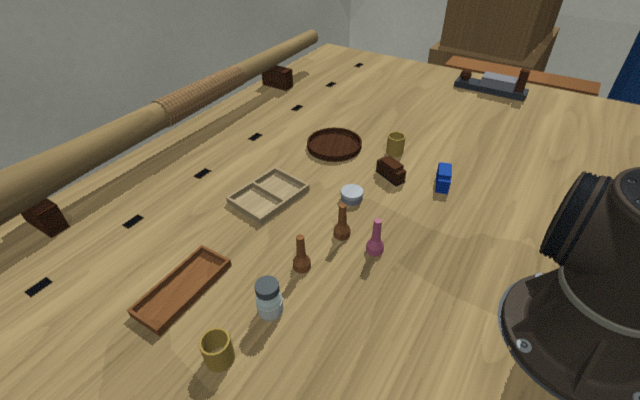

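The two brown mouthpieces are at top px (279,209) and (328,219). The turned one at (326,253) is pink, so it stays. The foot is the brown block at (431,220); the one at (450,272) is blue and stays. I'll confirm this in one crop and fit the yaws.

```bash
python3 - <<'E'
from h import *
im=np.load("topI.npy");cv2.imwrite("pics/crop.png",cv2.resize(im[185:290,250:500],None,fx=3.2,fy=3.2,interpolation=cv2.INTER_CUBIC))
def rect(n,c,r,z0,z1):
    C=np.load(n+"C.npy").reshape(-1,3);m=(np.hypot(C[:,0]-c[0],C[:,1]-c[1])<r)&(C[:,2]>z0)&(C[:,2]<z1)
    P=C[m];R=cv2.minAreaRect(P[:,:2].astype(np.float32));return np.round(R[0],1),np.round(R[1],1),round(R[2],1),len(P)
for n in("top","side"):
    for k,a in dict(foot_top=((425,-220),50,37,50),foot_body=((425,-220),50,15,50),box=((624,-12),110,12,25),tray=((593,269),100,12,25),dish=((607,-267),85,12,25),s1=((450,328),35,44,58),s2=((460,-323),35,44,58),m1=((446,116),25,60,85),m2=((425,6),25,60,85),jar=((435,223),30,60,85),tin=((463,-102),35,18,32)).items(): print(n,k,*rect(n,*a))
E
```

```text
top foot_top [ 424.6 -220.8] [28.3 66.6] 65.0 322
top foot_body [ 424.7 -220.9] [28.5 73.7] 65.6 499
top box [624.  -11.6] [150.2 111.9] 82.1 681
top tray [592.  269.1] [ 73.3 170.9] 0.6 590
top dish [ 605.8 -266.3] [142.9 142.6] 10.5 486
top s1 [448.2 327.9] [43.3 41.8] 5.4 120
top s2 [ 459.3 -321.8] [42.2 42.6] 39.8 121
top m1 [445.6 115.6] [13.2 13.4] 45.3 47
top m2 [424.1   5.5] [12.5 12.6] 0.7 42
top jar [434.4 222.8] [36.5 37.5] 66.4 269
top tin [ 462.2 -101.9] [47.  48.7] 0.9 399
side foot_top [ 428.4 -223. ] [29.9 51.6] 67.3 202
side foot_body [ 427.2 -222.1] [31.1 75.5] 68.1 476
side box [626.5 -13.6] [153.4 113.1] 82.4 839
side tray [595.3 266.5] [ 75.2 171.4] 1.2 1243
side dish [ 607.7 -267.6] [141.3 144.7] 17.2 374
side s1 [450.3 326.9] [42.7 42.9] 10.2 347
side s2 [ 461.4 -323.5] [42.2 43.6] 6.4 98
side m1 [447.7 115.6] [14.4 13.6] 46.4 100
side m2 [427.    4.9] [13.9 13.5] 76.7 88
side jar [436.7 222. ] [36.7 37.8] 77.9 492
side tin [ 464.6 -103.4] [48.2 49.9] 16.6 294
```

```bash
sleep 1
```

```text
(no output)
```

View pics/crop.png

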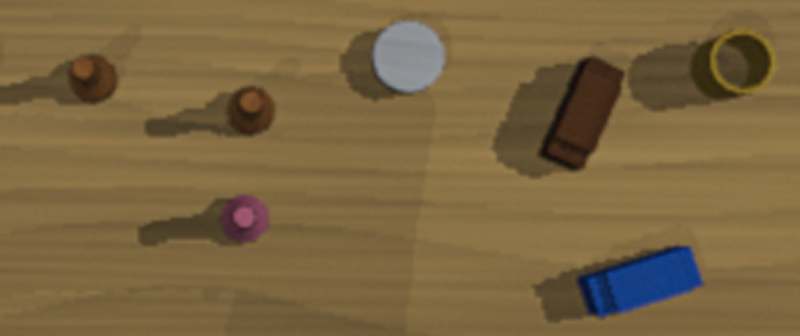

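The crop shows two brown mouthpieces at crop px (92,78) and (251,110), the pink look-alike at (245,217), the brown foot at (582,112), the blue look-alike at (640,280), and a sleeve at (741,62).

First I turn the tool to yaw -90°, so that tool x = -world y and tool y = -world x, and head for the left sleeve at (449,327).

Request:
servo_tool:
  motion:
    - [0,0,1,0,0,0,-1]
    - [0,0,1,0,0,0,-1]
    - [0,0,1,0,0,0,-1]
    - [0,0,1,0,0,0,-1]
    - [0,0,1,0,0,0,-1]
    - [0,0,1,0,0,0,-1]
    - [0,0,0.49,0,0,0,-1]
    - [0,0,0,45,-25,10,-1]
    - [0,0,0,45,-25,10,-1]
    - [0,0,0,45,-25,10,-1]
    - [0,0,0,45,-25,10,-1]
    - [0,0,0,45,-25,10,-1]

```text
t: 2.4
ee_pos: [412.3, 384.5, 169.6]
tool_rot: [-0.707, 0.707, 0.0, 0.0]
force: [1.1, 1.1, 0.0]
grip_width: 85.5
grasp_force: 0.0
```

Request:
servo_tool:
  motion:
    - [0,0,0,30,-19,0,-1]
    - [0,0,0,28.6,-18.5,0,-1]
    - [0,0,0,0,0,30,-1]
    - [0,0,0,0,0,30,-1]
    - [0,0,0,0,0,30,-1]
    - [0,0,0,0,0,25,-1]
    - [0,0,0,0,0,12,-1]
    - [0,0,0,0,0,0,-1]
    - [0,0,0,0,0,0,1]
    - [0,0,0,0,0,0,1]
    - [0,0,0,0,0,0,1]
    - [0,0,0,0,0,0,1]

```text
t: 3.9
ee_pos: [449.2, 327.4, 42.9]
tool_rot: [-0.707, 0.707, 0.0, 0.0]
force: [0.8, 0.2, 0.0]
grip_width: 12.1
grasp_force: 0.0
```

```bash
python3 - <<'E'
from h import *
print({k:np.round(v,2) for k,v in arm.observe().items() if k in("ee_pos","grip_width","grasp_force","force")})
im,d=viewer.get_image("side");cv2.imwrite("pics/a.png",np.vstack([cv2.resize(im[250:400,120:340],(770,525))]))
E
```

```text
{'ee_pos': array([449.15, 327.44,  42.95]), 'force': array([0.78, 0.21, 0.04]), 'grasp_force': np.float64(0.0), 'grip_width': np.float64(12.13)}
```

```bash
sleep 1
```

```text
(no output)
```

View pics/a.png

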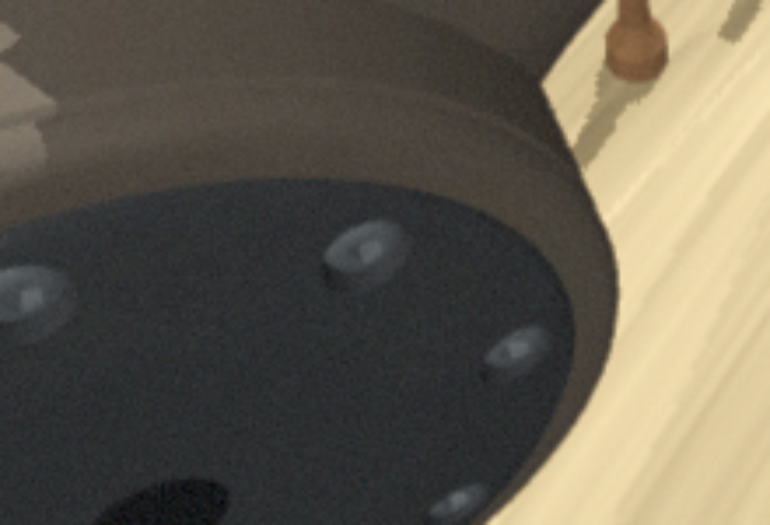

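The arm blocks the side view, so I'll use the wrist and top cameras.

```bash
python3 - <<'E'
from h import *
im,d=viewer.get_image("wrist");im2,d2=viewer.get_image("top")
cv2.imwrite("pics/b.png",np.vstack([cv2.resize(im,(480,300)),cv2.resize(im2[150:275,120:320],(480,300))]))
cm=viewer.camera_model("wrist");print(np.round(cm["camera_matrix"],1).tolist(),np.round(cm["extrinsics"],2).tolist())
C=cloud("top",d2,viewer.camera_model("top"))
print(arm.observe()["grip_width"])
E
```

```text
[[309.7, 0.0, 320.5], [0.0, 309.7, 196.3], [0.0, 0.0, 1.0]] [[-1.0, 0.0, -0.0, 448.07], [0.0, 0.96, 0.28, 256.15], [0.0, 0.28, -0.96, 196.25], [0.0, 0.0, 0.0, 1.0]]
-0.06385056301874865
```

```bash
sleep 1
```

```text
(no output)
```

View pics/b.png

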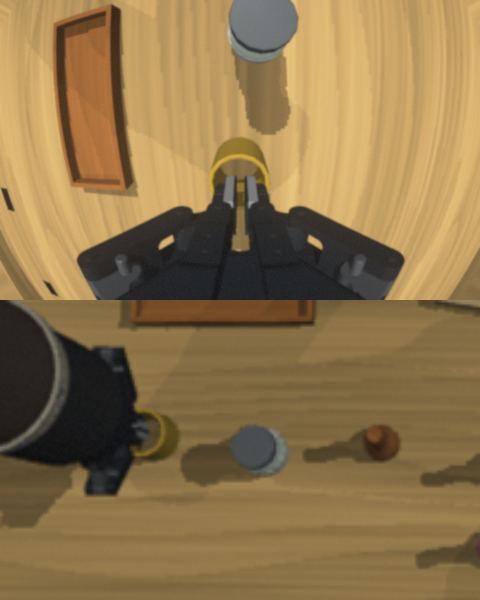

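```bash
cat >> h.py <<'E'
def wcloud():
    cm=viewer.camera_model("wrist");im,d=viewer.get_image("wrist")
    K=np.array(cm["camera_matrix"]);T=np.array(cm["extrinsics"])
    v,u=np.mgrid[:400,:640];x=(u-K[0,2])/K[0,0];y=(v-K[1,2])/K[1,1];th=np.hypot(x,y)+1e-9
    s=np.tan(np.minimum(th,1.45))/th
    P=np.stack([x*s*d,y*s*d,d,np.ones_like(d)],-1)@T.T
    return im,d,P[...,:3]
E
python3 - <<'E'
from h import *
im,d,C=wcloud()
hsv=cv2.cvtColor(im,cv2.COLOR_BGR2HSV)
for q in("sleeve_1","glue_jar","long_tray"):
    for r in viewer.trace("wrist",q)[:2]:
        P=C[r["region"]&(d>0)];zt=np.percentile(P[:,2],97);t=P[P[:,2]>zt-5]
        print(q,round(r["p"],2),[int(x) for x in r["extent"]],zt.round(),t.min(0).round(),t.max(0).round())
im2,d2=viewer.get_image("top");C=cloud("top",d2,viewer.camera_model("top"))
r=viewer.trace("top","sleeve_1")
for r in r:
    P=C[r["region"]&(d2>0)];t=P[(P[:,2]>44)&(P[:,2]<56)];print("top",r["p"],r["extent"],t.min(0).round(),t.max(0).round())
E
```

```text
sleeve_1 0.65 [279, 180, 360, 263] 50.0 [428. 303.  45.] [470. 337.  62.]
sleeve_1 0.47 [69, 5, 176, 254] 18.0 [555. 180.  13.] [632. 351.  20.]
glue_jar 0.56 [299, 0, 397, 86] 72.0 [416. 209.  67.] [454. 239.  74.]
long_tray 0.65 [67, 5, 177, 255] 18.0 [555. 180.  13.] [632. 351.  20.]
top 0.77 [466.2, 193.6, 491.0, 215.2] [ 437. -344.   44.] [ 481. -301.   53.]
top 0.63 [175.0, 195.3, 193.2, 216.1] [428. 307.  44.] [469. 333.  54.]
```

```bash
python3 - <<'E'
from h import *
im,d,C=wcloud()
for r in range(215,320,5):
    print(r,[(int(c),C[r,c].round().astype(int).tolist(),im[r,c].tolist()) for c in (304,322,338)])
cv2.imwrite("pics/c.png",cv2.resize(im[160:350,230:410],None,fx=3,fy=3,interpolation=cv2.INTER_CUBIC))
E
```

```text
215 [(304, [459, 326, 0], [72, 120, 147]), (322, [447, 326, 0], [70, 111, 135]), (338, [439, 309, 49], [61, 158, 195])]
220 [(304, [459, 329, 0], [75, 116, 141]), (322, [447, 330, -1], [70, 110, 132]), (338, [436, 330, -1], [70, 107, 132])]
225 [(304, [459, 333, 0], [75, 116, 138]), (322, [447, 334, -1], [73, 114, 136]), (338, [436, 334, -1], [70, 109, 131])]
230 [(304, [459, 337, -1], [68, 110, 133]), (322, [447, 337, -1], [73, 112, 137]), (338, [436, 337, 0], [62, 101, 124])]
235 [(304, [459, 341, 0], [55, 92, 113]), (322, [447, 341, -1], [54, 71, 85]), (338, [436, 339, 5], [37, 78, 91])]
240 [(304, [459, 340, 9], [40, 76, 91]), (322, [447, 315, 65], [48, 56, 60]), (338, [436, 338, 14], [39, 95, 118])]
245 [(304, [456, 319, 61], [48, 62, 69]), (322, [447, 316, 69], [43, 47, 54]), (338, [439, 320, 61], [46, 71, 83])]
250 [(304, [455, 319, 67], [59, 62, 66]), (322, [447, 316, 74], [42, 44, 50]), (338, [440, 319, 67], [48, 51, 54])]
255 [(304, [455, 320, 70], [76, 77, 78]), (322, [447, 315, 80], [46, 49, 53]), (338, [440, 320, 71], [50, 53, 57])]
260 [(304, [455, 316, 83], [85, 85, 87
[... 673 characters left out ...]
, [453, 314, 109], [48, 47, 50]), (322, [447, 326, 91], [52, 53, 53]), (338, [442, 315, 107], [41, 44, 45])]
295 [(304, [453, 315, 110], [45, 41, 41]), (322, [447, 328, 91], [46, 47, 51]), (338, [442, 315, 110], [38, 42, 41])]
300 [(304, [453, 309, 121], [43, 41, 43]), (322, [447, 331, 91], [49, 50, 52]), (338, [443, 309, 121], [41, 39, 42])]
305 [(304, [453, 309, 124], [41, 44, 42]), (322, [447, 334, 90], [52, 49, 51]), (338, [443, 309, 124], [42, 41, 42])]
310 [(304, [453, 309, 126], [41, 42, 43]), (322, [447, 335, 91], [47, 46, 49]), (338, [443, 309, 126], [44, 42, 42])]
315 [(304, [453, 310, 127], [37, 37, 36]), (322, [447, 410, -1], [71, 110, 132]), (338, [443, 310, 128], [39, 37, 35])]
```

```bash
sleep 1
```

```text
(no output)
```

View pics/c.png

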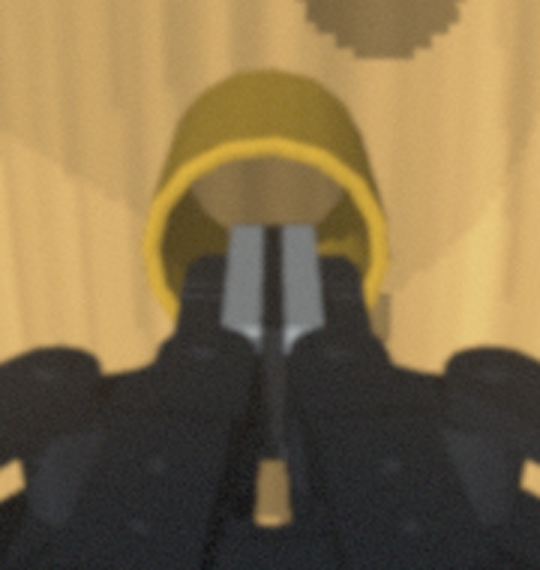

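The fingers shut above the sleeve: by wrist depth the tips are at z≈60, not 18, and the sleeve hasn't moved. I'll move clear and measure the real tip height in the side view.

Request:
servo_tool:
  motion:
    - [0,0,0,0,0,-40,1]
    - [0,0,0,0,0,-40,1]
    - [0,0,0,0,0,-27,1]
    - [0,0,0,50,0,0,1]
    - [0,0,0,50,0,0,1]
    - [0,0,0,50,0,0,1]
    - [0,0,0,50,0,0,1]
    - [0,0,0,50,-30,0,1]
    - [0,0,0,50,-30,0,1]
    - [0,0,0,0,0,0,1]
    - [0,0,0,0,0,0,1]

```text
t: 5.78
ee_pos: [508.6, 26.9, 149.4]
tool_rot: [-0.706, 0.708, 0.0, -0.0]
force: [-1.1, 0.1, -0.8]
grip_width: -0.1
grasp_force: 0.0
```

```bash
python3 - <<'E'
from h import *
s=arm.observe();p=s["ee_pos"];print(p.round(1) if hasattr(p,"round") else p,s["grip_width"],np.round(s["qpos"],3))
im,d=viewer.get_image("side");C=cloud("side",d,viewer.camera_model("side"))
m=(np.hypot(C[...,0]-p[0],C[...,1]-p[1])<30)&(C[...,2]>85)&(d>0)
P=C[m];i=P[:,2].argsort()[:12];print(P[i].round())
rr=np.argwhere(m);print(rr.min(0),rr.max(0))
cm=viewer.camera_model("side");K=np.array(cm["camera_matrix"]);T=np.linalg.inv(np.array(cm["extrinsics"]))
def proj(q):
    c=T@np.r_[q,1];c=K@c[:3];return (c[:2]/c[2])
o=im.copy();vis=[]
for dz,col in((0,(0,0,255)),(-25,(0,255,0)),(17,(255,0,0))):
    u=proj(np.array(p)+[0,0,dz]);vis.append(u.round(1));cv2.circle(o,tuple(int(x) for x in u),2,col,-1)
print(vis)
cv2.imwrite("pics/d.png",cv2.resize(o[60:310,200:480],None,fx=2.4,fy=2.4))
E
```

```text
[508.6  26.9 149.4] -0.08723796109679051 [ 0.439  0.147 -0.447 -0.    -0.977 -0.441]
[[503.  21. 162.]
 [503.  33. 163.]
 [503.  31. 164.]
 [511.  37. 164.]
 [506.  38. 164.]
 [503.  36. 164.]
 [503.  34. 165.]
 [515.  38. 165.]
 [508.  38. 166.]
 [503.  39. 166.]
 [503.  36. 166.]
 [512.  38. 167.]]
[ 68 276] [164 312]
[array([298. , 167.5]), array([298.7, 178.6]), array([297.5, 159.7])]
```

View pics/d.png

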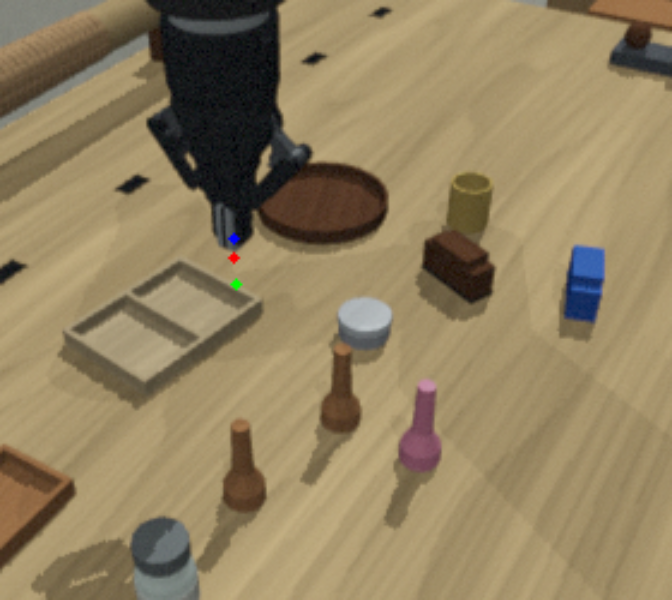

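The side view shows the fingertips at (crop 228,243), about 13 mm above the reported TCP. So the real tool is about 39 mm shorter than stated, and I'll subtract 39 from every height. Next is mouthpiece_1 at (446.6,115.6), ee z=22.

Request:
servo_tool:
  motion:
    - [0,0,0,-44.2,31.1,0,-1]
    - [0,0,0,-44.2,31.1,0,-1]
    - [0,0,0,0,0,30,-1]
    - [0,0,0,0,0,40,-1]
    - [0,0,0,0,0,40,-1]
    - [0,0,0,0,0,17,-1]
    - [0,0,0,0,0,0,1]
    - [0,0,0,0,0,0,1]
    - [0,0,0,0,0,0,1]
    - [0,0,0,0,0,0,1]
    - [0,0,0,0,0,0,1]
    - [0,0,0,0,0,0,1]

```text
t: 7.32
ee_pos: [447.5, 116.1, 23.5]
tool_rot: [-0.707, 0.707, -0.0, 0.001]
force: [-1.2, 0.7, 7.2]
grip_width: 14.8
grasp_force: 59.0
```

Request:
servo_tool:
  motion:
    - [0,0,0,0,0,-15,1]
    - [0,0,0,0,0,-35,1]
    - [0,0,0,0,0,-47,1]
    - [0,0,0,0,0,0,1]

```text
t: 7.82
ee_pos: [448.8, 117.0, 123.1]
tool_rot: [-0.707, 0.707, -0.001, 0.004]
force: [0.2, 0.5, -1.0]
grip_width: 14.9
grasp_force: 58.8
```

```bash
python3 - <<'E'
from h import *
s=arm.observe();p=s["ee_pos"];print(p.round(1),s["grip_width"],s["grasp_force"],s["force"])
im,d,C=wcloud();im2,_=viewer.get_image("side")
cv2.imwrite("pics/e.png",np.hstack([cv2.resize(im[100:380,180:460],(400,400)),cv2.resize(im2[60:310,180:430],(400,400))]))
E
```

```text
[448.8 117.  123.1] 14.878678704469541 58.795080155250616 [ 0.24818796  0.51482007 -0.99046971]
```

View pics/e.png

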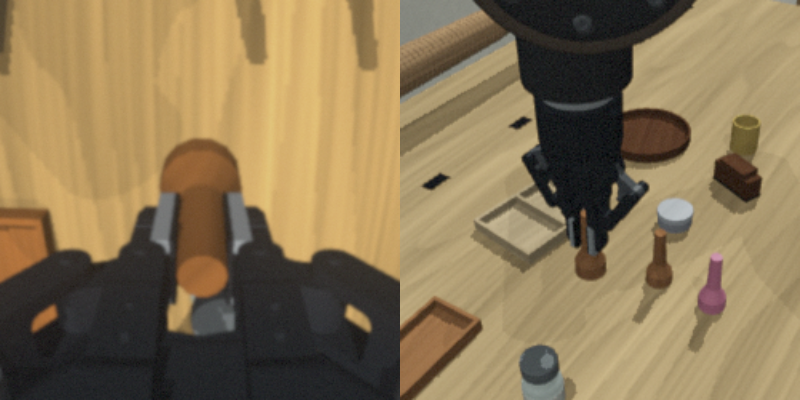

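Mouthpiece_1 is held upright between the pads (wrist crop 200,230; side crop 590,260). On to the dish, at about (606,-295).

Request:
servo_tool:
  motion:
    - [0,0,0,20,-8,0,1]
    - [0,0,0,40,-15,0,1]
    - [0,0,0,40,-15,0,1]
    - [0,0,0,40,-15,0,1]
    - [0,0,0,40,-15,0,1]
    - [0,0,0,40,-15,0,1]
    - [0,0,0,40,-15,0,1]
    - [0,0,0,40,-15,0,1]
    - [0,0,0,40,-15,0,1]
    - [0,0,0,40,-15,0,1]
    - [0,0,0,32,-15,0,1]
    - [0,0,0,0,0,0,1]

```text
t: 9.43
ee_pos: [603.7, -298.3, 116.8]
tool_rot: [-0.706, 0.708, 0.001, -0.001]
force: [0.0, -0.3, -0.4]
grip_width: 14.8
grasp_force: 58.8
```

Request:
servo_tool:
  motion:
    - [0,0,0,0,0,25,1]
    - [0,0,0,0,0,30,1]
    - [0,0,0,0,0,15,1]
    - [0,0,0,0,0,8,1]
    - [0,0,0,0,0,0,1]
    - [0,0,0,0,0,0,1]

```text
t: 10.18
ee_pos: [605.1, -296.5, 42.6]
tool_rot: [-0.707, 0.707, -0.001, 0.0]
force: [0.2, 1.1, -0.7]
grip_width: 14.1
grasp_force: 58.8
```

Request:
servo_tool:
  motion:
    - [0,0,0,0,0,6,1]
    - [0,0,0,0,0,3,1]
    - [0,0,0,0,0,0,1]
    - [0,0,0,0,0,0,1]

```text
t: 10.68
ee_pos: [604.5, -296.5, 32.6]
tool_rot: [-0.707, 0.707, -0.0, -0.0]
force: [0.2, -0.2, -0.5]
grip_width: 14.6
grasp_force: 58.8
```

```bash
python3 - <<'E'
from h import *
s=arm.observe();p=s["ee_pos"];print(p.round(1),s["grip_width"],s["force"])
im,d,C=wcloud();im2,_=viewer.get_image("side")
cv2.imwrite("pics/f.png",np.hstack([cv2.resize(im[100:380,180:460],(400,400)),cv2.resize(im2[70:200,270:400],(400,400))]))
E
```

```text
[ 604.5 -296.5   32.6] 14.629841652351752 [ 0.16578938 -0.15324782 -0.48035263]
```

View pics/f.png

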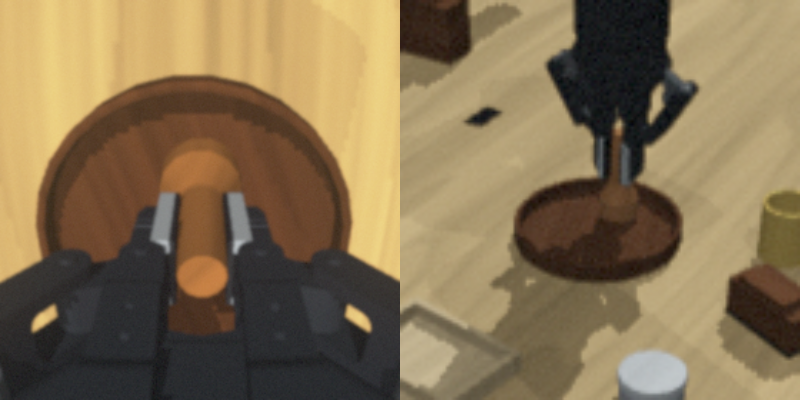

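Still upright in the grip and over the dish floor. I'll set it down gently.

Request:
servo_tool:
  motion:
    - [0,0,0,0,0,2,1]
    - [0,0,0,0,0,1.5,1]
    - [0,0,0,0,0,0,1]
    - [0,0,0,0,0,0,1]

```text
t: 11.28
ee_pos: [604.4, -296.4, 29.1]
tool_rot: [-0.707, 0.707, 0.0, -0.0]
force: [0.6, -0.4, 0.3]
grip_width: 14.6
grasp_force: 58.8
```

Request:
servo_tool:
  motion:
    - [0,0,0,0,0,0.8,1]
    - [0,0,0,0,0,0,0.4]
    - [0,0,0,0,0,0,-0.2]
    - [0,0,0,0,0,0,-0.2]
    - [0,0,0,0,0,-20,-0.2]
    - [0,0,0,0,0,-35,-0.2]
    - [0,0,0,0,0,-40,-0.2]
    - [0,0,0,-50,30,0,-0.5]
    - [0,0,0,-50,30,0,-0.5]
    - [0,0,0,-50,30,0,-0.5]
    - [0,0,0,-50,30,0,-0.5]
    - [0,0,0,-50,30,0,-0.5]

```text
t: 12.78
ee_pos: [453.7, -45.0, 123.5]
tool_rot: [-0.707, 0.707, -0.0, 0.0]
force: [1.0, 0.7, 0.9]
grip_width: 64.5
grasp_force: 0.0
```

```bash
cat >> h.py <<'E'
def check(q,c,r):
    for n in("top","side"):
        im,d=viewer.get_image(n);C=cloud(n,d,viewer.camera_model(n))
        for t in viewer.trace(n,q):
            P=C[t["region"]&(d>0)];zt=np.percentile(P[:,2],95);T=P[P[:,2]>zt-6];m=(T.min(0)+T.max(0))/2
            if np.hypot(*(m[:2]-c))<r: print(n,q,round(t["p"],2),"top",m.round(1),"med",np.median(P,0).round(),"ztop",zt.round())
E
python3 - <<'E'
from h import *
check("mouthpiece_1",(606,-267),100)
print(arm.observe()["ee_pos"].round(1),arm.observe()["t"])
E
```

```text
top mouthpiece_1 0.69 top [ 602.2 -295.3   82. ] med [ 599. -290.   32.] ztop 83.0
[454.7 -45.2 124. ] 12.975
```

Mouthpiece_1 stands in the dish (top z≈83). Next is mouthpiece_2.

Request:
servo_tool:
  motion:
    - [0,0,0,-25.2,14.6,0,-0.5]
    - [0,0,0,-25.2,14.6,0,-0.5]
    - [0,0,0,0,0,0,-0.5]
    - [0,0,0,0,0,35,-0.5]
    - [0,0,0,0,0,35,-0.5]
    - [0,0,0,0,0,20,-0.5]
    - [0,0,0,0,0,11,-0.5]
    - [0,0,0,0,0,0,1]
    - [0,0,0,0,0,0,1]
    - [0,0,0,0,0,0,1]
    - [0,0,0,0,0,0,1]
    - [0,0,0,0,0,0,1]

```text
t: 14.48
ee_pos: [426.3, 4.5, 23.1]
tool_rot: [-0.707, 0.707, -0.0, 0.001]
force: [0.5, -1.6, 7.0]
grip_width: 14.5
grasp_force: 59.9
```

Request:
servo_tool:
  motion:
    - [0,0,0,0,0,-15,1]
    - [0,0,0,0,0,-35,1]
    - [0,0,0,0,0,-50,1]
    - [0,0,0,17,-13,0,1]
    - [0,0,0,35,-25,0,1]
    - [0,0,0,35,-25,0,1]
    - [0,0,0,35,-25,0,1]
    - [0,0,0,35,-26,0,1]
    - [0,0,0,35,-26,0,1]
    - [0,0,0,35,-26,0,1]
    - [0,0,0,17,-13,0,1]
    - [0,0,0,0,0,0,1]

```text
t: 15.98
ee_pos: [604.2, -241.0, 121.2]
tool_rot: [-0.706, 0.708, 0.001, -0.0]
force: [0.3, 0.2, 0.0]
grip_width: 14.6
grasp_force: 59.1
```

Request:
servo_tool:
  motion:
    - [0,0,0,0,0,25,1]
    - [0,0,0,0,0,30,1]
    - [0,0,0,0,0,20,1]
    - [0,0,0,0,0,8,1]
    - [0,0,0,0,0,3,1]
    - [0,0,0,0,0,0,1]
    - [0,0,0,0,0,0,1]

```text
t: 16.85
ee_pos: [604.8, -240.0, 37.2]
tool_rot: [-0.707, 0.707, -0.001, 0.0]
force: [0.0, -0.1, -1.0]
grip_width: 14.3
grasp_force: 59.1
```

Request:
servo_tool:
  motion:
    - [0,0,0,0,0,4,1]
    - [0,0,0,0,0,3,1]
    - [0,0,0,0,0,0,1]
    - [0,0,0,0,0,0,1]

```text
t: 17.35
ee_pos: [604.3, -240.0, 29.3]
tool_rot: [-0.707, 0.707, 0.0, -0.0]
force: [0.3, -0.2, -0.4]
grip_width: 14.5
grasp_force: 59.1
```

Request:
servo_tool:
  motion:
    - [0,0,0,0,0,0.8,1]
    - [0,0,0,0,0,0,0.4]
    - [0,0,0,0,0,0,-0.2]
    - [0,0,0,0,0,0,-0.2]
    - [0,0,0,0,0,-20,-0.2]
    - [0,0,0,0,0,-35,-0.2]
    - [0,0,0,0,0,-40,-0.2]
    - [0,0,0,20.7,36,0,-1]
    - [0,0,0,20.7,36,0,-1]
    - [0,0,0,20.7,36,0,-1]
    - [0,0,0,20.6,36,0,-1]
    - [0,0,0,0,0,0,-1]

```text
t: 18.85
ee_pos: [457.9, -323.5, 123.9]
tool_rot: [-0.706, 0.708, 0.0, 0.0]
force: [1.0, -0.1, -0.3]
grip_width: 85.6
grasp_force: 0.0
```

```bash
python3 - <<'E'
from h import *
check("mouthpiece_1",(606,-267),100)
check("sleeve_1",(460,-322),50)
print(arm.observe()["ee_pos"].round(1),arm.observe()["t"])
E
```

```text
side mouthpiece_1 0.81 top [ 605.4 -238.3   80.7] med [ 602. -234.   31.] ztop 82.0
side mouthpiece_1 0.72 top [ 604.1 -295.1   80.2] med [ 602. -291.   32.] ztop 80.0
side sleeve_1 0.71 top [ 462.2 -322.2   48.2] med [ 460. -310.   34.] ztop 50.0
[ 460.8 -322.2  123.3] 19.25
```

Both mouthpieces stand in the dish. Descending on sleeve_2.

Request:
servo_tool:
  motion:
    - [0,0,0,0,0,35,-1]
    - [0,0,0,0,0,40,-1]
    - [0,0,0,0,0,30,-1]
    - [0,0,0,0,0,12,-1]
    - [0,0,0,0,0,5,-1]
    - [0,0,0,0,0,0,-1]
    - [0,0,0,0,0,0,1]
    - [0,0,0,0,0,0,1]
    - [0,0,0,0,0,0,1]
    - [0,0,0,0,0,0,1]

```text
t: 20.5
ee_pos: [460.7, -322.8, 2.5]
tool_rot: [-0.707, 0.707, -0.001, 0.0]
force: [-1.6, 2.0, 6.0]
grip_width: 42.2
grasp_force: 60.2
```

Request:
servo_tool:
  motion:
    - [0,0,0,0,0,-15,1]
    - [0,0,0,0,0,-40,1]
    - [0,0,0,0,0,-45,1]
    - [0,0,0,-17,-10,-10,1]
    - [0,0,0,-35,-20,0,1]
    - [0,0,0,-35,-20,0,1]
    - [0,0,0,-35,-20,0,1]
    - [0,0,0,-35,-20,0,1]
    - [0,0,0,-35,-20,0,1]
    - [0,0,0,-35,-20,0,1]
    - [0,0,0,-30,-19,0,1]
    - [0,0,0,-16,-10,0,1]

```text
t: 22.0
ee_pos: [619.6, -47.6, 110.9]
tool_rot: [0.707, -0.707, -0.0, 0.0]
force: [-0.6, -0.8, -1.9]
grip_width: 42.3
grasp_force: 61.3
```

Request:
servo_tool:
  motion:
    - [0,0,0,0,0,0,1]
    - [0,0,0,0,0,25,1]
    - [0,0,0,0,0,35,1]
    - [0,0,0,0,0,20,1]
    - [0,0,0,0,0,12,1]
    - [0,0,0,0,0,3,1]
    - [0,0,0,0,0,0,1]
    - [0,0,0,0,0,0,1]

```text
t: 23.0
ee_pos: [620.0, -49.7, 17.5]
tool_rot: [-0.707, 0.707, -0.0, 0.001]
force: [0.1, 0.3, -2.0]
grip_width: 41.8
grasp_force: 61.3
```

Request:
servo_tool:
  motion:
    - [0,0,0,0,0,5,1]
    - [0,0,0,0,0,3,1]
    - [0,0,0,0,0,1,1]
    - [0,0,0,0,0,0,1]
    - [0,0,0,0,0,0,1]

```text
t: 23.62
ee_pos: [619.3, -49.7, 7.6]
tool_rot: [-0.707, 0.707, 0.0, -0.0]
force: [-2.0, 0.1, 1.3]
grip_width: 42.1
grasp_force: 61.6
```

Request:
servo_tool:
  motion:
    - [0,0,0,0,0,0,0.2]
    - [0,0,0,0,0,0,-0.6]
    - [0,0,0,0,0,0,-0.6]
    - [0,0,0,0,0,-20,-0.6]
    - [0,0,0,0,0,-40,-1]
    - [0,0,0,0,0,-50,-1]
    - [0,0,0,-50,20,0,-1]
    - [0,0,0,-55,25,0,-1]
    - [0,0,0,-55,25,0,-1]
    - [0,0,0,-55,25,0,-1]
    - [0,0,0,-55,25,0,-1]
    - [0,0,0,-55,25,0,-1]

```text
t: 25.12
ee_pos: [473.8, 277.3, 117.9]
tool_rot: [-0.707, 0.707, -0.0, 0.001]
force: [1.4, 1.6, -0.5]
grip_width: 85.4
grasp_force: 0.0
```

```bash
python3 - <<'E'
from h import *
check("sleeve_1",(620,-50),100)
print(arm.observe()["ee_pos"].round(1),arm.observe()["t"])
E
```

```text
top sleeve_1 0.53 top [616.1 -49.6  55.4] med [619. -50.  41.] ztop 57.0
side sleeve_1 0.88 top [618.2 -50.9  54.2] med [613. -42.  39.] ztop 55.0
side sleeve_1 0.73 top [626.5  -8.5  17.5] med [621.   3.   7.] ztop 20.0
[474.1 276.6 117.6] 25.325
```

Request:
servo_tool:
  motion:
    - [0,0,0,-25,12.4,0,-1]
    - [0,0,0,-25.2,12.4,0,-1]
    - [0,0,0,0,0,35,-1]
    - [0,0,0,0,0,35,-1]
    - [0,0,0,0,0,30,-1]
    - [0,0,0,0,0,11,-1]
    - [0,0,0,0,0,5,-1]
    - [0,0,0,0,0,0,-1]
    - [0,0,0,0,0,0,1]
    - [0,0,0,0,0,0,1]
    - [0,0,0,0,0,0,1]
    - [0,0,0,0,0,0,1]

```text
t: 26.82
ee_pos: [450.1, 326.0, 2.3]
tool_rot: [-0.707, 0.707, 0.0, 0.001]
force: [-1.3, -0.7, 6.5]
grip_width: 42.2
grasp_force: 60.3
```

Request:
servo_tool:
  motion:
    - [0,0,0,0,0,-15,1]
    - [0,0,0,0,0,-40,1]
    - [0,0,0,0,0,-45,1]
    - [0,0,0,20,-12,-10,1]
    - [0,0,0,40,-24,0,1]
    - [0,0,0,40,-24,0,1]
    - [0,0,0,40,-24,0,1]
    - [0,0,0,40,-24,0,1]
    - [0,0,0,40,-24,0,1]
    - [0,0,0,40,-24,0,1]
    - [0,0,0,29,-17,0,1]
    - [0,0,0,12,-7,0,1]

```text
t: 28.32
ee_pos: [630.1, 22.8, 111.9]
tool_rot: [-0.706, 0.708, 0.0, -0.0]
force: [-0.2, 1.0, -1.3]
grip_width: 42.3
grasp_force: 61.2
```

Request:
servo_tool:
  motion:
    - [0,0,0,0,0,0,1]
    - [0,0,0,0,0,25,1]
    - [0,0,0,0,0,35,1]
    - [0,0,0,0,0,20,1]
    - [0,0,0,0,0,12,1]
    - [0,0,0,0,0,0,1]
    - [0,0,0,0,0,0,1]

```text
t: 29.2
ee_pos: [630.3, 25.0, 20.6]
tool_rot: [-0.707, 0.707, -0.0, 0.001]
force: [-0.1, 0.2, -1.6]
grip_width: 41.8
grasp_force: 61.2
```

Request:
servo_tool:
  motion:
    - [0,0,0,0,0,6,1]
    - [0,0,0,0,0,4,1]
    - [0,0,0,0,0,2,1]
    - [0,0,0,0,0,0,1]
    - [0,0,0,0,0,0,1]

```text
t: 29.82
ee_pos: [629.7, 24.5, 7.5]
tool_rot: [-0.707, 0.707, -0.0, 0.0]
force: [0.3, 1.0, -1.4]
grip_width: 41.8
grasp_force: 61.4
```

Request:
servo_tool:
  motion:
    - [0,0,0,0,0,0.5,1]
    - [0,0,0,0,0,0,0.2]
    - [0,0,0,0,0,0,-0.6]
    - [0,0,0,0,0,0,-0.6]
    - [0,0,0,0,0,-20,-0.6]
    - [0,0,0,0,0,-40,-0.6]
    - [0,0,0,0,0,-50,-0.6]
    - [0,0,0,41,34,0,-0.6]
    - [0,0,0,41,34,0,-0.6]
    - [0,0,0,41,34,0,-0.6]
    - [0,0,0,41,34,0,-0.6]
    - [0,0,0,41,34,0,-0.6]

```text
t: 31.32
ee_pos: [458.4, -181.5, 117.2]
tool_rot: [-0.707, 0.707, -0.0, 0.0]
force: [1.1, -0.5, 0.1]
grip_width: 68.5
grasp_force: 0.0
```

Request:
servo_tool:
  motion:
    - [0,0,0,41,34,0,-0.6]
    - [0,0,-1,0,0,0,-0.6]
    - [0,0,-1,0,0,0,-0.6]
    - [0,0,-1,0,0,0,-0.6]
    - [0,0,-1,0,0,0,-0.6]
    - [0,0,-1,0,0,0,-0.6]
    - [0,0,-1,0,0,0,-0.6]
    - [0,0,-0.6,0,0,0,-0.6]
    - [0,0,0,0,0,0,-0.6]
    - [0,0,0,0,0,0,-0.6]

```text
t: 32.58
ee_pos: [425.5, -221.4, 117.0]
tool_rot: [0.978, -0.209, 0.0, -0.0]
force: [-0.1, -0.2, 0.1]
grip_width: 68.2
grasp_force: 0.0
```

```bash
python3 - <<'E'
from h import *
check("sleeve_1",(625,-12),100)
im,d=viewer.get_image("side");C=cloud("side",d,viewer.camera_model("side"))
s=arm.observe();p=np.array(s["ee_pos"]);print(p.round(1),s["t"],np.round(s["tool_rot"],3),s["grip_width"])
im,d,C=wcloud();P=C.reshape(-1,3);m=(np.hypot(P[:,0]-426,P[:,1]+221)<50)&(P[:,2]>12)&(P[:,2]<48)
R=cv2.minAreaRect(P[m][:,:2].astype(np.float32));print("foot wrist",np.round(R[0],1),np.round(R[1],1),R[2])
E
```

```text
top sleeve_1 0.53 top [560.9 -41.5 283.9] med [630. -51.  40.] ztop 56.0
top sleeve_1 0.51 top [628.2  27.8  55. ] med [641.  31.  43.] ztop 57.0
side sleeve_1 0.91 top [628.2  26.4  53.5] med [622.  33.  38.] ztop 55.0
side sleeve_1 0.63 top [618.9 -51.7  54. ] med [614. -43.  39.] ztop 56.0
[ 425.5 -221.4  117. ] 32.825 [ 0.978 -0.209  0.    -0.   ] 68.01293433683728
foot wrist [ 426.  -225.2] [28.5 74.5] 65.93860626220703
```

Both sleeves sit on their bay floors. Now I'm above the foot and aligned, so I'll grip it.

Request:
servo_tool:
  motion:
    - [0,0,0,0,0,35,-0.6]
    - [0,0,0,0,0,35,-0.6]
    - [0,0,0,0,0,30,-0.6]
    - [0,0,0,0,0,10,-0.6]
    - [0,0,0,0,0,5,-0.6]
    - [0,0,0,0,0,0,-0.6]
    - [0,0,0,0,0,0,1]
    - [0,0,0,0,0,0,1]
    - [0,0,0,0,0,0,1]
    - [0,0,0,0,0,0,1]

```text
t: 34.12
ee_pos: [426.1, -221.5, 2.8]
tool_rot: [0.978, -0.208, 0.001, -0.0]
force: [-1.8, 1.5, 6.5]
grip_width: 27.1
grasp_force: 59.5
```

Request:
servo_tool:
  motion:
    - [0,0,0,0,0,-15,1]
    - [0,0,0,0,0,-45,1]
    - [0,0,0,0,0,-55,1]
    - [0,0,1,0,0,0,1]
    - [0,0,1,0,0,0,1]
    - [0,0,1,0,0,0,1]
    - [0,0,1,0,0,0,1]
    - [0,0,1,0,0,0,1]
    - [0,0,1,0,0,0,1]
    - [0,0,0.6,0,0,0,1]
    - [0,0,0,0,0,0,1]

```text
t: 35.5
ee_pos: [425.4, -221.3, 117.1]
tool_rot: [-0.707, 0.707, -0.0, 0.0]
force: [-0.3, -0.1, -0.9]
grip_width: 27.2
grasp_force: 59.0
```

Request:
servo_tool:
  motion:
    - [0,0,0,-20,-7,0,1]
    - [0,0,0,-44,-15,0,1]
    - [0,0,0,-44,-15,0,1]
    - [0,0,0,-44,-15,0,1]
    - [0,0,0,-44,-15,0,1]
    - [0,0,0,-44,-15,0,1]
    - [0,0,0,-44,-15,0,1]
    - [0,0,0,-44,-15,0,1]
    - [0,0,0,-44,-15,0,1]
    - [0,0,0,-44,-15,0,1]
    - [0,0,0,-44,-15,0,1]
    - [0,0,0,-25,-10,0,1]

```text
t: 37.0
ee_pos: [593.2, 265.6, 116.7]
tool_rot: [0.708, -0.706, 0.0, 0.0]
force: [0.6, -0.4, 0.0]
grip_width: 27.2
grasp_force: 59.0
```

Request:
servo_tool:
  motion:
    - [0,0,0,0,0,0,1]
    - [0,0,0,0,0,0,1]

```text
t: 37.25
ee_pos: [592.4, 263.1, 116.6]
tool_rot: [0.707, -0.707, -0.0, 0.0]
force: [-0.0, -0.6, 0.5]
grip_width: 27.5
grasp_force: 59.1
```

Request:
servo_tool:
  motion:
    - [0,0,0,0,0,25,1]
    - [0,0,0,0,0,35,1]
    - [0,0,0,0,0,25,1]
    - [0,0,0,0,0,12,1]
    - [0,0,0,0,0,0,1]
    - [0,0,0,0,0,0,1]

```text
t: 38.0
ee_pos: [593.5, 263.8, 21.3]
tool_rot: [-0.707, 0.707, -0.0, 0.001]
force: [-0.0, 0.6, -1.3]
grip_width: 26.9
grasp_force: 59.1
```

```bash
python3 - <<'E'
from h import *
im,d,C=wcloud();im2,_=viewer.get_image("side")
cv2.imwrite("pics/g.png",np.hstack([cv2.resize(im[100:380,180:460],(400,400)),cv2.resize(im2[180:340,100:260],(400,400))]))
E
```

```text
(no output)
```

View pics/g.png

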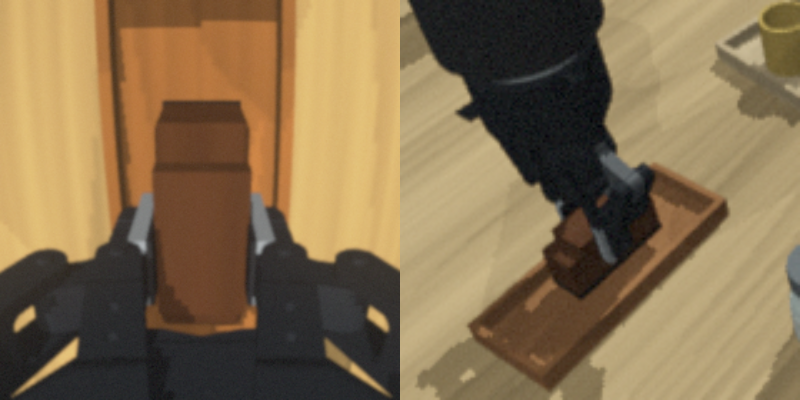

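The foot hangs level and lengthwise in the middle of the tray (wrist crop 202,230; side crop 600,245), so I'll lower it the rest of the way.

Request:
servo_tool:
  motion:
    - [0,0,0,0,0,6,1]
    - [0,0,0,0,0,4,1]
    - [0,0,0,0,0,1.5,1]
    - [0,0,0,0,0,0,1]
    - [0,0,0,0,0,0,1]

```text
t: 38.72
ee_pos: [592.9, 263.5, 8.5]
tool_rot: [-0.707, 0.707, -0.0, -0.0]
force: [-0.4, 0.1, -0.7]
grip_width: 27.0
grasp_force: 59.3
```

Request:
servo_tool:
  motion:
    - [0,0,0,0,0,0.7,1]
    - [0,0,0,0,0,0,0.4]
    - [0,0,0,0,0,0,-0.2]
    - [0,0,0,0,0,0,-0.2]
    - [0,0,0,0,0,-20,-0.2]
    - [0,0,0,0,0,-40,-0.2]
    - [0,0,0,0,0,-60,-0.2]
    - [0,0,0,-50,0,-20,-0.2]
    - [0,0,0,-50,0,0,-0.2]
    - [0,0,0,-50,0,0,-0.2]
    - [0,0,0,-50,0,0,-0.2]
    - [0,0,0,0,0,0,-0.2]

```text
t: 40.22
ee_pos: [592.1, 466.7, 146.5]
tool_rot: [0.708, -0.706, 0.0, 0.0]
force: [-0.6, 0.3, 0.4]
grip_width: 51.2
grasp_force: 0.0
```

```bash
python3 - <<'E'
from h import *
for n in("top","side"):
    im,d=viewer.get_image(n);C=cloud(n,d,viewer.camera_model(n)).reshape(-1,3);cv2.imwrite(f"pics/z{n}.png",im)
    for k,c,r,z0,z1 in(("foot",(593,264),50,25,70),("s1",(630,25),35,50,62),("s2",(619,-50),35,50,62),("m1",(604,-296),25,65,90),("m2",(604,-240),25,65,90),("tin",(463,-102),35,18,32),("jar",(435,223),30,60,85)):
        P=C[(np.hypot(C[:,0]-c[0],C[:,1]-c[1])<r)&(C[:,2]>z0)&(C[:,2]<z1)]
        if len(P)<5: print(n,k,"none");continue
        R=cv2.minAreaRect(P[:,:2].astype(np.float32));print(n,k,np.round(R[0],1),np.round(R[1],1),round(R[2]),"ztop",np.percentile(P[:,2],95).round(1))
print(arm.observe()["ee_pos"],arm.observe()["t"])
E
```

```text
top foot [590.3 263.4] [29.1 74. ] 1 ztop 50.2
top s1 [626.7  26.8] [41.7 41.8] 3 ztop 57.0
top s2 [616.3 -49.6] [41.5 42.9] 88 ztop 57.5
top m1 [ 602.6 -295.2] [13.9 12.7] 30 ztop 85.4
top m2 [ 602.2 -237.3] [14.  13.1] 4 ztop 85.2
top tin [ 462.3 -102. ] [46.9 48.9] 1 ztop 27.3
top jar [434.7 223.1] [37.4 37. ] 56 ztop 75.1
side foot [593.3 262.3] [31.  74.3] 0 ztop 49.1
side s1 [629.4  25.5] [41.5 43.3] 3 ztop 56.9
side s2 [619.  -50.6] [42.9 43.5] 78 ztop 56.7
side m1 [ 605.2 -296.2] [10.5 14.7] 33 ztop 84.4
side m2 [ 603.8 -237.9] [12.4 12.9] 31 ztop 83.9
side tin [ 464.2 -102.2] [48.3 49.3] 72 ztop 26.3
side jar [436.8 221.8] [36.8 37.5] 77 ztop 74.3
[592.48315748 463.76652321 147.03925165] 40.325
```

View pics/zside.png

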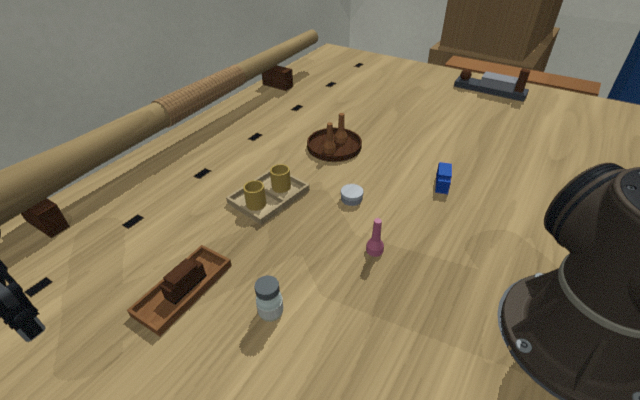

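The picture shows all five parts upright in their trays: mouthpieces at px (330,138) and (341,128), sleeves at (256,195) and (281,179), and the foot at (183,281). The tin and jar haven't moved, and the arm is clear. Handing in.

```bash
python3 -c "
from workcell import arm
print(arm.close_job())"
```

```text
the job is handed in; nothing more can be done
None
```

The job is handed in at about 40 s: both mouthpieces are in the dish, one sleeve is in each bay of the box, the foot is lengthwise in the long tray, and the tin and jar are where they stood; the hand-in returned no verdict.

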